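Feel for the hidden catch of a gauge box and slide its lid open

ROBOT

A 6-joint arm with a two-finger parallel gripper is mounted at the origin on a cart in front of the work surface, level with it; the furniture and walls round the work are solid. World frame = base frame: x ahead of the robot, y to its left, z up, the work surface at z = 0. Lengths are in mm, angles in rad, forces in N, time in s.
With the tool pointing down it reaches from about 275 to 1000 mm from the base axis. Payload 8.4 kg.
Tool frame: the origin (TCP) lies between the finger pads; the fingertips stand r.tips_ahead ahead of it and the grasp point (between the pads) lies 6 mm ahead of it (r.tips_ahead is the distance from the TCP to the fingertips, in mm); z points along the fingers, y is the line along which they close (so a half turn about z gives the same grasp; the last joint's range is limited). The gripper opens to 85 mm and grips with 20 to 120 N. Pads are 22 mm wide; open, the fingers measure 114 mm over their backs; the gripper's body (76 mm by 85 mm) begins 54 mm behind the grasp point. The pads swing forward as they close: fully open they stand 13 mm farther back than shut.
Start: joints at [1.153, 0.353, 1.633, -0, 1.155, -0.002], TCP at [252.45, 571.749, 256.281] pointing down, gripper open.
Joint ranges: [-2.63, 2.63], [-0.92, 2.1], [0.06, 2.66], [-1.3, 4.44], [0, 2.69], [-3.02, 3.02]. Speed limits (rad/s): [2.22, 2.22, 2.79, 3.14, 3.14, 3.14].

INTERFACE

Orientations are given as [roll, pitch, yaw] about the fixed x, y, z axes, in that order (R = Rz(yaw) Ry(pitch) Rx(roll)).
In Python, from rig import r gives the robot as it stands.
- The arm moves only by the tool carry_out, never from a script. Its arguments are lists of equal length, an entry for each row: "delta_pos": the shift along the tool's x, y, z in m, a list of three; "rot": the turn, a rotation vector about the tool's x, y, z in degrees, a list of three. A call has 1 to 8 rows; each row is the pose to reach, as a shift and turn from the pose commanded when the call began, along the tool's axes at that moment; what a row does not reach only later rows make up. A row lasts 1/8 s, in which the tool goes at most 62.5 mm and 10.7 degrees, less where a joint would pass 70% of its speed; a pose out of reach is approached as far as the arm can. A call with a gripper value outside its range is refused whole. "claw" is the finger opening in m, from 0 to 0.0854, set as the call begins (left out, the last holds). The fingers move at their own pace and stop on an object; "grip_force" is the grip in N (left out, the last holds). Time passes only in rows, so rows that repeat a pose let the fingers close. It gives the time, the measured TCP pose, the force, the opening and the grip force at its end, in the units of the state.
- r.sense(): the state, without advancing time (a new reading comes with each control period).
- r.grab_frame(name): name is "scene" or "top" or "wrist"; returns the picture (420x560x3 uint8, blue, green, red); there is no depth.
- r.camera_info(name): a dict with "fx", "fy", "cx", "cy" (pixels), "distortion" ([k1, k2, p1, p2, k3] as OpenCV has them; the pictures are not rectified), "pose" (4x4, takes a point from camera to world coordinates); the wrist camera has in their place "hand_eye" (4x4, takes a point from camera to tool coordinates, whose origin is the TCP and whose axes are the flange's). Camera axes: x right, y down, z forward; pixel columns grow to the right and rows downward; lengths in mm; the calibration is good to about 2 mm. A picture is of the moment at which its call begins: read the wrist's pose just before it. camera_info takes no time and is no camera call.
- r.sign_off(): hands the job in; it is judged then, once.
Trained networks look in the newest picture that a camera, given by its name, has taken for a name from the list of things; names that differ only in an ending like _2 or _b are one class to them, and where a whole thing is asked for, a point or a joint stands for the part that bears it (a point fixed in the world has none). Each returns a list of dicts, best first, with "p" (0 to 1); they miss things now and then, are a little off and sometimes report something else, mostly with a low value. They report only what shows in the picture. A call takes as long as a camera call.
- r.recognise(thing, camera): "box" ([left, top, right, bottom] in pixels, round what is visible of it).
- r.cut_out(thing, camera): "mask" (420x560 bool, what is visible of it) and "box" ([left, top, right, bottom] in pixels, round what is visible of it).
The state is a dict: "clock": time; "qpos": joint angles; "qvel": joint speeds; "joint_efforts": joint torques, N m; "eef_pos": TCP position; "tcp_rot": TCP orientation; "contact_force": force on the tool from outside, world axes, zero at the start; "wrist_torque": the same for the moment, N m; "opening": opening from 0.0 (shut) to 1.0 (fully open); "grasp_force": force on a finger pad.
Only numpy, scipy, OpenCV 4.12 (cv2) and the standard library are available. Lean on these libraries where they do the work, as an engineer would, in place of code of your own. Each camera call takes 0.05 s, during which the arm holds its last target. There are 200 camera calls.

TASK

The wooden box on the bench, where the calliper is kept, has a hidden catch: one of the five flush inlaid squares along its near side is sprung, the others are glued in. Feel along the row with a fingertip for the square that gives and press it down until the lid springs ajar, then push the lid by its round thumb recess until it is fully open. This is fingertip work only: grip and lift nothing, leave the calliper lying in the box and do not disturb the tools and blocks round about.

Things in the scene. Friction and masses are not known exactly. Their poses are not given: they have to be found in the camera images.
- gauge_box: Low dark hardwood box, 190 (its x) x 300 (its y) x 64 mm high, screwed to the bench. Origin: centre of its underside; z up; +x away from the robot, yaw within 0.3 rad of the robot's axes. Its whole top is flat and flush at 64 mm: the panel with the squares along the near (-x) side, behind it the sliding lid. Interior floor at 8 mm.
- panel (a point): Centre of the middle one of five identical inlaid pale squares, 50 x 50 mm, in a row along the box's y at 56 mm pitch (box x = -57, y = 112, 56, 0, -56, -112 mm), flush, 64 mm up. Press near a middle, fingers closed. One, any of the five, is the catch: it sinks 8 mm on a spring (1.5 N at first, 4 N at the bottom), frees the lid from 5 mm down, and returns. Four are solid.
- lid (a joint): Sliding lid of reddish wood, 89 (x) x 289 (y) mm, flush with the panel. In m: 0 = shut and held by the catch, 0.12 = fully open at its stop; slides along the box's +y. Pressing the catch square lets a spring plunger kick it about 0.025 open, where it stays; from there it slides with 1.2 N of friction.
- thumb_recess (a point): Centre of the mouth of the round thumb recess in the lid's top, at the height of the top: 56 mm in diameter, 9 mm deep, flat floor, upright wall. At box x = +33.5 mm, y = -95 mm with the lid shut; moves with the lid.
- calliper: Steel spring calliper, 68 x 152 x 9 mm, lying loose on the floor of the box beneath the lid (floor 8 mm above the bench). Origin: centre of its underside. To be left lying.
- mallet: Turned wooden mallet, 184 x 85 x 60 mm, on the bench to the left. Loose bystander; origin: centre of its underside.
- abrasive_roll: Dark roll of abrasive, 69 mm in diameter, 50 mm high, standing at the back left. Loose bystander; origin: centre of its underside.
- spanner: Double open-end spanner, 35 x 197 x 8 mm, flat on the bench at the front left. Loose bystander; origin: centre of its underside.
- block_23: Tapered wooden block, 28 x 51 x 64 mm high, standing behind the box. Loose bystander; origin: centre of its underside.
- block_24: Tapered wooden block, 28 x 50 x 64 mm high, standing behind the box, left of the other one. Loose bystander; origin: centre of its underside.

How it is judged (in metres and radians):
On the way, in this order (a step that is already met when the one before it is completed fails the run):
1. the catch square has been pressed and the lid has sprung ajar (value of joint lid between 0.012 and 0.08 m), for 0.2 s.
2. the lid has been pushed fully open (value of joint lid above 0.112 m), for 0.2 s.
At the end, for the whole second after the job is handed in: The lid is open at its stop (at least 112 of its 120 mm) and at rest; the calliper still lies in the box within 30 mm of where it was; mallet, roll, spanner and blocks are within 20 mm of where they stood (value of joint lid above 0.112 m and not (velocity of joint lid above 0.02 m/s) and z of calliper in the frame of gauge_box below 0.02 m and not (distance of calliper from where it was at the start of the episode above 0.03 m) and not (distance of mallet from where it was at the start of the episode above 0.02 m) and not (distance of abrasive_roll from where it was at the start of the episode above 0.02 m) and not (distance of spanner from where it was at the start of the episode above 0.02 m) and not (distance of block_23 from where it was at the start of the episode above 0.02 m) and not (distance of block_24 from where it was at the start of the episode above 0.02 m)); the robot touches nothing.
It fails at once if the calliper is lifted or shifted by more than 30 mm (distance of calliper from where it was at the start of the episode above 0.03 m).
It fails at once if a tool or block round about is lifted or shifted by more than 20 mm (distance of any of mallet, abrasive_roll, spanner, block_23, block_24 from where it was at the start of the episode above 0.02 m).
It also fails if it takes over 51 s, if anything falls off the work surface, if the arm or the gripper's body presses on something with over 40 N, if the wrist force passes 120 N, or if a joint passes its speed limit or range.

## Working session

There is one attempt and no reset: what is moved stays moved. The work goes in short steps, Python scripts to look and compute and a tool call to move; the robot and the scene stay as the last step left them, time stands still between calls to the robot, and variables do not carry over. Pictures are saved under pics/ and viewed, at most 10 in all, crops included, and the job is handed in when it is done.

Besides the shell and the picture viewer there is one more tool, called after ">>>" as name(argument=value, ...), one argument or row to a line, values as JSON. carry_out: Moves the arm, as the interface text tells. Its arguments: {"type":"object","properties":{"delta_pos":{"type":"array","items":{"type":"array","items":{"type":"number"}}},"rot":{"type":"array","items":{"type":"array","items":{"type":"number"}}},"claw":{"type":"number"},"grip_force":{"type":"number"}},"required":["delta_pos","rot"]}

```bash
mkdir -p pics; python3 - <<'E'
from rig import r
import cv2,numpy as np
print(r.tips_ahead, r.sense())
im=r.grab_frame("top");cv2.imwrite("pics/top.png",im)
for t in ["gauge_box","panel","lid","thumb_recess"]:
  try: print(t,[(d['box'],round(d['p'],2)) for d in r.cut_out(t,"top")][:3])
  except Exception as e: print(t,e)
c=r.camera_info("top");print(c)
E
```

```text
25.0 {'clock': 0.0, 'qpos': array([ 1.15260644e+00,  3.53679083e-01,  1.63412372e+00,  6.29468198e-05,
        1.15519702e+00, -2.39166223e-03]), 'qvel': array([-6.99591632e-05,  7.60397768e-07, -1.95666403e-03,  1.52526041e-03,
       -2.04506999e-03,  2.03640733e-03]), 'joint_efforts': array([-4.39956766e-04, -6.05254483e+01, -3.42069483e+01, -1.18316621e-04,
        9.48203669e-03, -1.96694270e-05]), 'eef_pos': array([252.25172501, 571.35771633, 255.54679211]), 'tcp_rot': array([-3.14018563e+00, -6.09179159e-05,  2.72576893e+00]), 'contact_force': array([-0.04242132, -0.48998728, -0.29828308]), 'wrist_torque': array([ 0.03228625, -0.06089267,  0.03157506]), 'grasp_force': 0.0, 'opening': 0.9938976914318001}
gauge_box [([262.0, 146.4, 404.7, 259.9], 0.67)]
panel [([258.0, 147.6, 409.5, 255.0], 0.9)]
lid [([266.3, 156.2, 394.4, 220.3], 0.7)]
thumb_recess [([265.7, 151.9, 397.5, 223.4], 0.65)]
{'fx': 492.1170810357544, 'fy': 492.1170810357544, 'cx': 283.50426300663855, 'cy': 214.03010617056623, 'distortion': array([-0.17961678,  0.        ,  0.        ,  0.        ,  0.        ]), 'pose': array([[-2.36508591e-02, -9.87396914e-01,  1.56486331e-01,
         3.67562195e+02],
       [-9.99711626e-01,  2.40103813e-02,  4.07304348e-04,
         5.77019754e+01],
       [-4.15946754e-03, -1.56431572e-01, -9.87680040e-01,
         1.14923800e+03],
       [ 0.00000000e+00,  0.00000000e+00,  0.00000000e+00,
         1.00000000e+00]])}
```

View pics/top.png

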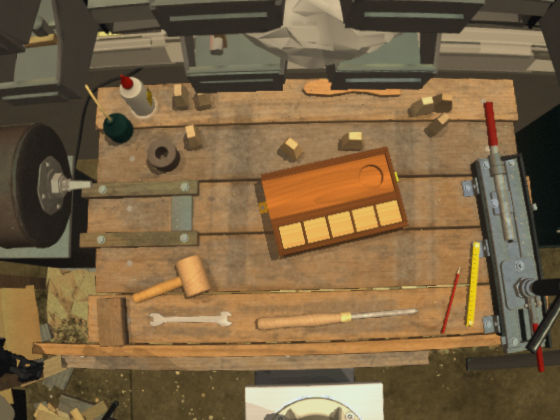

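The top view shows the box with five pale squares running from (290,235) to (389,215) and the thumb recess at about (371,175). Next I'll segment the squares and fit the box pose.

```bash
cat > h.py <<'E'
import numpy as np,cv2
from rig import r
def world(uv,z,cam="top"):
    c=r.camera_info(cam);K=np.array([[c['fx'],0,c['cx']],[0,c['fy'],c['cy']],[0,0,1]])
    n=cv2.undistortPoints(np.float64(uv).reshape(-1,1,2),K,c['distortion']).reshape(-1,2)
    d=np.c_[n,np.ones(len(n))]@c['pose'][:3,:3].T;o=c['pose'][:3,3]
    return o+d*((z-o[2])/d[:,2])[:,None]
E
python3 - <<'E'
from h import *
im=cv2.imread("pics/top.png")
hsv=cv2.cvtColor(im,cv2.COLOR_BGR2HSV)
print(hsv[235,290],hsv[215,389],hsv[190,320],hsv[243,272])
m=(hsv[...,2]>185).astype(np.uint8); m[:195]=0;m[255:]=0;m[:,:272]=0;m[:,408:]=0
n,l,s,c=cv2.connectedComponentsWithStats(m,connectivity=4)
k=[i for i in range(1,n) if s[i,4]>200]; k.sort(key=lambda i:c[i,0])
print(s[k],c[k])
P=world(c[k],64);print(P.round(1),np.linalg.norm(np.diff(P,axis=0),axis=1))
if len(k)==5:
    B=np.c_[[-57.]*5,[112,56,0,-56,-112]]
    d=P[0,:2]-P[4,:2];yaw=np.arctan2(-d[0],d[1])
    R=np.array([[np.cos(yaw),-np.sin(yaw)],[np.sin(yaw),np.cos(yaw)]])
    t=(P[:,:2]-B@R.T).mean(0);print("yaw",yaw,"t",t,"res",(P[:,:2]-B@R.T-t).round(1))
    print("recess",R@[33.5,-95]+t, "meas", world([[371,175]],64))
E
```

```text
[ 19 158 232] [ 19 156 232] [ 13 201 199] [ 16 121  97]
[[ 279  223   26   25  481]
 [ 272  195   91   21 1073]
 [ 304  217   26   26  479]
 [ 328  212   26   25  471]
 [ 352  206   26   25  459]
 [ 376  201   26   25  457]] [[291.65904366 235.06652807]
 [303.18732526 202.18452936]
 [316.14613779 229.46555324]
 [340.54140127 223.79617834]
 [364.57734205 218.12418301]
 [388.27352298 212.62363239]]
[[ 491.8   41.2   64. ]
 [ 565.3   13.4   64. ]
 [ 503.   -13.6   64. ]
 [ 514.4  -68.5   64. ]
 [ 525.8 -123.1   64. ]
 [ 537.  -177.6   64. ]] [78.5580505  67.89563863 56.08190167 55.81412507 55.63561842]
```

The five squares measure at 56 mm pitch, which matches, and yaw comes out at about 0.204. The middle square is at about (514.4, -68.4), so the recess should be near (622, -143). I'll move above the leftmost square with the fingers closed and tool x along box +y.

>>> carry_out(
  delta_pos=[
    [-0.433,-0.388,0],
    [-0.433,-0.388,0],
    [-0.433,-0.388,0],
    [-0.433,-0.388,0],
    [-0.433,-0.388,0],
    [-0.433,-0.388,0],
    [-0.433,-0.388,0],
    [-0.433,-0.388,0],
  ],
  rot=[
    [0,0,10],
    [0,0,20],
    [0,0,30],
    [0,0,40],
    [0,0,50],
    [0,0,54.5],
    [0,0,54.5],
    [0,0,54.5],
  ],
  claw=0,
  grip_force=20,
)

```text
clock: 1.25
eef_pos: [458.9, 114.2, 256.5]
tcp_rot: [3.141, -0.0, 1.775]
contact_force: [1.7, 0.7, 0.4]
opening: -0.002
grasp_force: 0.0
```

>>> carry_out(
  delta_pos=[
    [-0.04,0.009,0.02],
    [-0.078,0.017,0.06],
    [-0.078,0.017,0.11],
    [-0.078,0.017,0.14],
    [-0.078,0.017,0.14],
    [-0.078,0.017,0.14],
  ],
  rot=[
    [0,0,0],
    [0,0,0],
    [0,0,0],
    [0,0,0],
    [0,0,0],
    [0,0,0],
  ],
)

```text
clock: 2.0
eef_pos: [491.5, 43.3, 117.3]
tcp_rot: [3.14, 0.0, 1.775]
contact_force: [1.1, 0.9, -0.2]
opening: -0.002
grasp_force: 0.0
```

```bash
python3 - <<'E'
from h import *
s=r.sense();print(s['eef_pos'],s['contact_force'],s['clock'])
a=r.grab_frame("wrist");b=r.grab_frame("top")
cv2.imwrite("pics/w1.png",np.hstack([cv2.resize(a,(400,300)),cv2.resize(b[120:300,220:460],(400,300))]))
E
```

```text
[491.50768226  43.31013681 117.32319464] [ 1.13607199  0.90706707 -0.20144234] 2.0
```

View pics/w1.png

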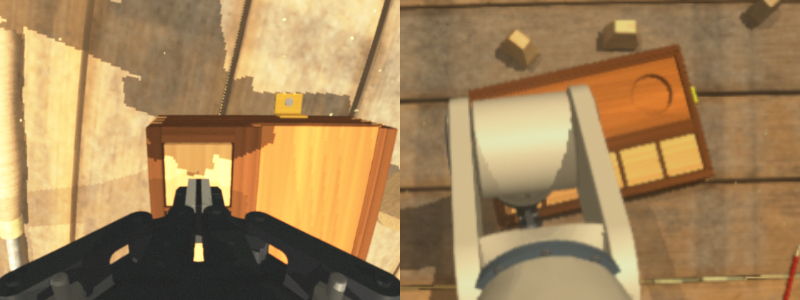

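The wrist view shows the closed fingertips over the leftmost square. I'll press it gently, to a nominal 2 mm below flush.

>>> carry_out(
  delta_pos=[
    [0,0,0.015],
    [0,0,0.025],
    [0,0,0.028],
    [0,0,0.03],
    [0,0,0.03],
  ],
  rot=[
    [0,0,0],
    [0,0,0],
    [0,0,0],
    [0,0,0],
    [0,0,0],
  ],
)

```text
clock: 2.72
eef_pos: [490.4, 43.2, 88.8]
tcp_rot: [-3.141, -0.0, 1.775]
contact_force: [-15.9, -0.1, 50.0]
opening: 0.002
grasp_force: 25.1
```

It's solid: 50 N at a TCP height of 88.8. On to the next square, pressing about 1 mm less.

>>> carry_out(
  delta_pos=[
    [0,0,-0.015],
    [-0.028,0,-0.015],
    [-0.057,0,-0.015],
    [-0.057,0,-0.005],
    [-0.057,0,-0.001],
    [-0.057,0,-0.001],
  ],
  rot=[
    [0,0,0],
    [0,0,0],
    [0,0,0],
    [0,0,0],
    [0,0,0],
    [0,0,0],
  ],
)

```text
clock: 3.48
eef_pos: [502.4, -13.1, 88.9]
tcp_rot: [-3.141, 0.002, 1.776]
contact_force: [-9.2, -8.7, 33.8]
opening: 0.001
grasp_force: 17.1
```

Solid as well.

>>> carry_out(
  delta_pos=[
    [0,0,-0.015],
    [-0.028,0,-0.015],
    [-0.056,0,-0.015],
    [-0.056,0,-0.005],
    [-0.056,0,0],
    [-0.056,0,0],
  ],
  rot=[
    [0,0,0],
    [0,0,0],
    [0,0,0],
    [0,0,0],
    [0,0,0],
    [0,0,0],
  ],
)

```text
clock: 4.22
eef_pos: [513.0, -66.6, 86.6]
tcp_rot: [-3.14, -0.001, 1.775]
contact_force: [0.6, -1.0, 0.5]
opening: -0.001
grasp_force: 0.0
```

This one gives: height 86.6 with hardly any force. I'll press it about 7 mm and then lift.

>>> carry_out(
  delta_pos=[
    [0,0,0.003],
    [0,0,0.005],
    [0,0,0.005],
    [0,0,0.005],
  ],
  rot=[
    [0,0,0],
    [0,0,0],
    [0,0,0],
    [0,0,0],
  ],
)

```text
clock: 4.72
eef_pos: [513.5, -67.3, 82.3]
tcp_rot: [-3.141, -0.0, 1.775]
contact_force: [-1.4, 2.4, 2.8]
opening: 0.002
grasp_force: 1.7
```

>>> carry_out(
  delta_pos=[
    [0,0,-0.03],
    [-0.05,-0.04,-0.09],
    [-0.1,-0.08,-0.14],
    [-0.15,-0.08,-0.16],
    [-0.2,-0.08,-0.16],
    [-0.22,-0.08,-0.16],
  ],
  rot=[
    [0,0,0],
    [0,0,0],
    [0,0,0],
    [0,0,0],
    [0,0,0],
    [0,0,0],
  ],
)

```text
clock: 5.48
eef_pos: [480.2, -302.6, 243.9]
tcp_rot: [3.139, 0.003, 1.773]
contact_force: [-0.4, 0.4, 0.7]
opening: 0.0
grasp_force: 0.0
```

```bash
python3 - <<'E'
from h import *
s=r.sense();print(s['eef_pos'],s['contact_force'],s['clock'])
b=r.grab_frame("top")
cv2.imwrite("pics/t2.png",cv2.resize(b[130:280,240:440],(800,600),interpolation=cv2.INTER_CUBIC))
E
```

```text
[ 480.22203921 -302.63178183  243.90674689] [-0.44564545  0.40320395  0.71080681] 5.475
```

View pics/t2.png

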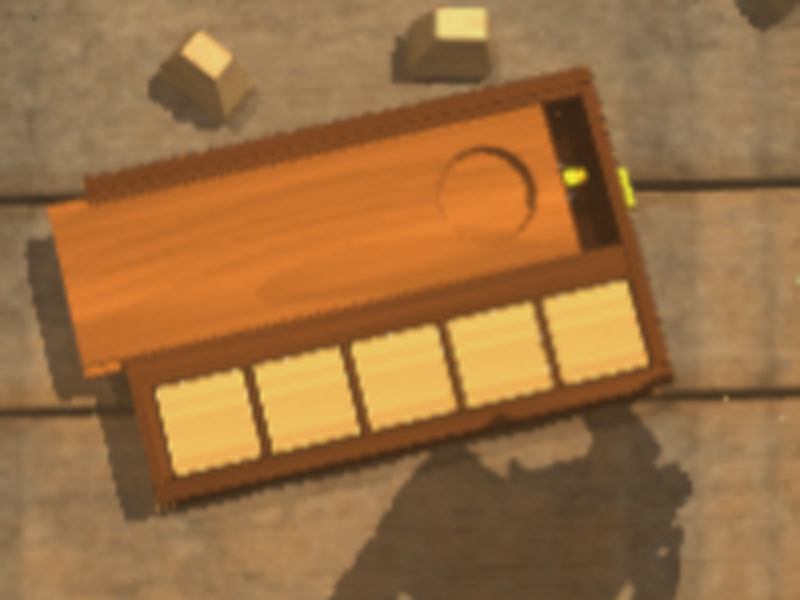

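The lid is ajar, with the recess at crop (487,192), i.e. pixel (361.8,178).

```bash
python3 - <<'E'
from h import *
from scipy.spatial.transform import Rotation as Ro
p=world([[361.75,178]],64)[0];print(p)
s=r.sense();R=Ro.from_euler('xyz',s['tcp_rot']).as_matrix()
for q in (p[:2],np.array([617.1,-118.7])): print(R.T@(np.r_[q,115]-s['eef_pos']))
E
```

```text
[ 617.97880931 -121.39093237   64.        ]
[153.41298898 170.79851759 128.33017056]
[156.2254247  170.47695874 128.31506956]
```

>>> carry_out(
  delta_pos=[
    [0.04,0.045,0],
    [0.08,0.09,0.02],
    [0.12,0.135,0.06],
    [0.154,0.17,0.1],
    [0.154,0.17,0.128],
    [0.154,0.17,0.128],
    [0.154,0.17,0.128],
  ],
  rot=[
    [0,0,0],
    [0,0,0],
    [0,0,0],
    [0,0,0],
    [0,0,0],
    [0,0,0],
    [0,0,0],
  ],
)

```text
clock: 6.4
eef_pos: [615.4, -114.6, 115.3]
tcp_rot: [3.141, 0.001, 1.774]
contact_force: [0.8, 0.6, 0.4]
opening: -0.0
grasp_force: 0.0
```

>>> carry_out(
  delta_pos=[
    [-0.006,0.001,0],
    [-0.006,0.001,0.015],
    [-0.006,0.001,0.026],
    [-0.006,0.001,0.031],
    [-0.006,0.001,0.031],
  ],
  rot=[
    [0,0,0],
    [0,0,0],
    [0,0,0],
    [0,0,0],
    [0,0,0],
  ],
)

```text
clock: 7.02
eef_pos: [616.9, -119.5, 82.6]
tcp_rot: [-3.14, -0.0, 1.775]
contact_force: [-0.3, 0.3, 0.2]
opening: 0.0
grasp_force: 0.0
```

The tips are in the recess, free of the floor. Now I'll push along tool +x.

>>> carry_out(
  delta_pos=[
    [0.012,0,0],
    [0.022,0,0],
    [0.032,0,0],
    [0.042,0,0],
    [0.052,0,0],
    [0.062,0,0],
    [0.072,0,0],
    [0.08,0,0],
  ],
  rot=[
    [0,0,0],
    [0,0,0],
    [0,0,0],
    [0,0,0],
    [0,0,0],
    [0,0,0],
    [0,0,0],
    [0,0,0],
  ],
)

```text
clock: 8.02
eef_pos: [601.1, -40.6, 83.4]
tcp_rot: [3.141, 0.0, 1.775]
contact_force: [0.2, -1.8, 1.5]
opening: 0.004
grasp_force: 0.8
```

>>> carry_out(
  delta_pos=[
    [0.008,0,0],
    [0.016,0,0],
    [0.022,0,0],
    [0.027,0,0],
    [0.03,0,0],
    [0.03,0,0],
  ],
  rot=[
    [0,0,0],
    [0,0,0],
    [0,0,0],
    [0,0,0],
    [0,0,0],
    [0,0,0],
  ],
)

```text
clock: 8.78
eef_pos: [594.6, -11.6, 83.1]
tcp_rot: [-3.141, -0.0, 1.775]
contact_force: [0.2, -0.1, 0.3]
opening: 0.0
grasp_force: 0.0
```

>>> carry_out(
  delta_pos=[
    [0.002,0,0],
    [0.004,0,0],
    [0.005,0,0],
    [0.006,0,0],
    [0.006,0,0],
  ],
  rot=[
    [0,0,0],
    [0,0,0],
    [0,0,0],
    [0,0,0],
    [0,0,0],
  ],
)

```text
clock: 9.4
eef_pos: [593.9, -7.6, 83.2]
tcp_rot: [-3.141, 0.002, 1.775]
contact_force: [-0.2, -12.0, -1.4]
opening: 0.002
grasp_force: 5.6
```

It has hit the stop: 12 N against the push. I'll back off, lift clear and check.

>>> carry_out(
  delta_pos=[
    [-0.012,0,0],
    [-0.015,0,0],
    [-0.015,0,-0.03],
    [-0.015,0,-0.09],
    [-0.06,-0.05,-0.15],
    [-0.12,-0.06,-0.18],
    [-0.18,-0.06,-0.18],
    [-0.24,-0.06,-0.18],
  ],
  rot=[
    [0,0,0],
    [0,0,0],
    [0,0,0],
    [0,0,0],
    [0,0,0],
    [0,0,0],
    [0,0,0],
    [0,0,0],
  ],
)

```text
clock: 10.4
eef_pos: [580.5, -235.2, 264.1]
tcp_rot: [3.139, 0.001, 1.775]
contact_force: [1.9, 0.5, -1.0]
opening: -0.002
grasp_force: 0.0
```

>>> carry_out(
  delta_pos=[
    [-0.05,-0.01,0],
    [-0.08,-0.02,0],
    [-0.08,-0.02,0],
    [-0.08,-0.02,0],
  ],
  rot=[
    [0,0,0],
    [0,0,0],
    [0,0,0],
    [0,0,0],
  ],
)

```text
clock: 10.9
eef_pos: [576.7, -315.2, 262.1]
tcp_rot: [-3.142, -0.001, 1.774]
contact_force: [0.8, -0.2, 0.1]
opening: -0.005
grasp_force: 0.0
```

```bash
python3 - <<'E'
from h import *
s=r.sense();print(s['eef_pos'],s['contact_force'],s['clock'])
b=r.grab_frame("top")
cv2.imwrite("pics/t3.png",cv2.resize(b[130:280,220:420],(800,600),interpolation=cv2.INTER_CUBIC))
E
```

```text
[ 576.65432657 -315.18351853  262.06537009] [ 0.79513455 -0.24934202  0.06338101] 10.9
```

View pics/t3.png

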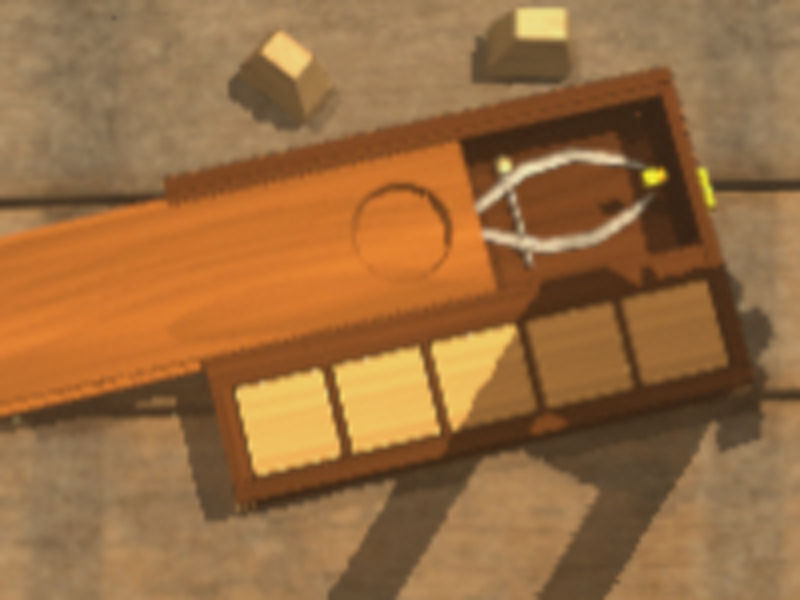

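The lid is at its stop: the recess has moved to about (320.5,188), roughly 97 mm past its ajar position. The calliper still lies in the box and the blocks haven't moved.

```bash
python3 -c "
from h import *
p=world([[320.5,188]],64)[0];print(np.linalg.norm(p[:2]-[622.2,-143.2]))
print(r.sign_off())"
```

```text
119.2862702443115
the job is handed in; nothing more can be done
None
```

The catch was the middle square. Pressing it sprang the lid ajar, I pushed the lid to its stop (about 119 of 120 mm by camera), and the job was handed in at about 11 s with the calliper still lying in the box and the arm clear; no verdict came back.

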